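Hold the filter funnel ready over the free filter head

ROBOT

A 7-joint arm with a two-finger parallel gripper is mounted at the origin on the work surface. World frame = base frame: x ahead of the robot, y to its left, z up, the work surface at z = 0. Lengths are in m, angles in rad, forces in N, time in s.
With the tool pointing down it reaches from about 0.425 to 0.925 m from the base axis. Payload 6.8 kg.
Tool frame: the origin (TCP) lies between the finger pads; the fingertips stand r.tips_ahead ahead of it and the grasp point (between the pads) lies 5 mm behind it (r.tips_ahead is the distance from the TCP to the fingertips, in m); z points along the fingers, y is the line along which they close (so a half turn about z gives the same grasp; the last joint's range is limited). The gripper opens to 85 mm and grips with 20 to 120 N. Pads are 22 mm wide; open, the fingers measure 114 mm over their backs; the gripper's body (76 mm by 85 mm) begins 54 mm behind the grasp point. The pads swing forward as they close: fully open they stand 13 mm farther back than shut.
Start: joints at [1.118, 0.477, 0.022, 1.555, -0.011, 1.109, -0.083], TCP at [0.228, -0.635, 0.245] pointing down, gripper open.
Joint ranges: [-2.96, 2.96], [-0.34, 2.1], [-1.41, 1.46], [0.24, 2.44], [-1.37, 4.51], [0.17, 1.92], [-2.96, 2.96]. Speed limits (rad/s): [2.39, 2.39, 3.14, 3.14, 3.14, 3.14, 3.14].

INTERFACE

Orientations are given as a rotation vector (axis times angle).
In Python, from bench import r gives the robot as it stands.
- The arm moves only by the tool move_arm, never from a script. Its argument "rows" is one flat list of numbers, 4 for each row, row after row: the shift along the tool's x, y, z in cm, then the turn about the tool's z in degrees. In form: [tx, ty, tz, twist, tx, ty, tz, twist, ...]. A call has 1 to 10 rows; each row is the pose to reach, as a shift and turn from the pose commanded when the call began, along the tool's axes at that moment; what a row does not reach only later rows make up. A row lasts 1/8 s, in which the tool goes at most 62.5 mm and 10.7 degrees, less where a joint would pass 70% of its speed; a pose out of reach is approached as far as the arm can. A call with a gripper value outside its range is refused whole. "fingers" is the opening, from 0 (shut) to 1 (fully open), set as the call begins (left out, the last holds). The fingers move at their own pace and stop on an object; "newtons" is the grip in N (left out, the last holds). Time passes only in rows, so rows that repeat a pose let the fingers close. It gives the time, the measured TCP pose, the force, the opening and the grip force at its end, in the units of the state.
- r.get_obs(): the state, without advancing time (a new reading comes with each control period).
- r.grab_frame(name): name is "side" or "top"; returns the picture (420x560x3 uint8, blue, green, red); there is no depth.
- r.camera_params(name): a dict with "fx", "fy", "cx", "cy" (pixels), "world_from_camera" (4x4, takes a point from camera to world coordinates). Camera axes: x right, y down, z forward; pixel columns grow to the right and rows downward; lengths in m; the calibration is good to about 2 mm. A picture is of the moment at which its call begins. camera_params takes no time and is no camera call.
- r.hand_in(): hands the job in; it is judged then, once.
The state is a dict: "clock": time; "joints": joint angles; "qvel": joint speeds; "tau": joint torques, N m; "tcp_pos": TCP position; "orientation": TCP orientation; "contact_force": force on the tool from outside, world axes, zero at the start; "moment": the same for the moment, N m; "grip_width": finger opening in m; "gripper_force": force on a finger pad.
Only numpy, scipy, OpenCV 4.12 (cv2) and the standard library are available. Lean on these libraries where they do the work, as an engineer would, in place of code of your own. Each camera call takes 0.05 s, during which the arm holds its last target. There are 200 camera calls.

TASK

Pick up the lidded steel funnel with the orange lid from the white tray, carry it over the top of the bottles in the blue rack, and bring it to the one filter head on the steel manifold that has no funnel, so that a colleague can slip a membrane in beneath it. Finish while holding it there, still and level, a finger's width (about 15 mm) above the head and never touching it, centred on the head and with the funnel's two ears lined up over the head's two ears (either way round). Don't bump the bottles with the funnel, and leave the bottles, the other funnels, the jar and the stack of dishes where they stand.

Things in the scene. Friction and masses are not known exactly. Their poses are not given: they have to be found in the camera images.
- funnel: Steel funnel with orange lid and band, 101 mm tall, 0.25 kg, standing in the tray. Foot flange 8 mm thick, 60 mm across, with two ears 18 mm wide reaching 44 mm from the axis along +x and -x; body 54 mm wide up to 63 mm; lid 60 mm wide, 63 to 69 mm up; bar grip on top. Origin: centre of the foot's underside, z up. Same after a half turn about z.
- funnel_grip (a point): centre of the black upright bar grip on the funnel's lid, 85 mm above the foot's underside. The bar is 14 mm thick (y), 46 mm long (x, the way of the ears) and 32 mm high, from 69 to 101 mm above the foot, centred on the axis. Axes as funnel.
- tray: white open tray, fixed, 140 mm (x) by 120 mm (y), walls 20 mm high and 4 mm thick, floor 4 mm thick. Origin: centre of its underside, on the bench.
- rack: blue bottle rack between tray and manifold, fixed, an open box 250 mm long (its x) by 82 mm wide (its y), 45 mm high, with three wells in a row along x. Origin: centre of its underside, on the bench. The bottles in it reach 145 mm above the bench.
- bottle_a: white sample bottle with a red cap, 60 mm wide, 140 mm tall, standing loose in the rack, 5 mm above the bench. Origin: centre of its underside.
- bottle_b: white sample bottle with a red cap, 60 mm wide, 140 mm tall, standing loose in the rack, 5 mm above the bench. Origin: centre of its underside.
- bottle_c: white sample bottle with a red cap, 60 mm wide, 140 mm tall, standing loose in the rack, 5 mm above the bench. Origin: centre of its underside.
- manifold: steel filtration manifold, fixed: a bar 340 mm long (its y), 28 mm wide, top 50 mm above the bench, on end plates 90 mm wide; three filter heads stand on it 115 mm apart; a red hose leads from its +y end to a trap jar 115 mm tall, 76 mm wide, 50 mm in x and 295 mm in y from the origin. Origin: on the bench under the middle of the bar.
- free_head: the filter head without a funnel, fixed on the manifold, in any of its three places: 40 mm tall, round flat top 60 mm across with a white disc, and two flat ears 18 mm wide, level with the top, reaching 44 mm from the axis along +x and -x. It may be turned on the bar. Origin: on its axis at its underside, 50 mm above the bench; z up.
- free_head_top (a point): centre of the free head's flat top, 90 mm above the bench; axes as free_head.
- funnel_b: a funnel of the same shape and size with a green lid and band, standing loose on another filter head, its foot 90 mm and its grip's top 191 mm above the bench. Origin: centre of the underside of the foot.
- funnel_c: a funnel of the same shape and size with a green lid and band, standing loose on another filter head, its foot 90 mm and its grip's top 191 mm above the bench. Origin: centre of the underside of the foot.
- jar: small glass jar with a metal cap, loose on the bench, 56 mm wide, 65 mm tall. Origin: centre of its underside.
- dishes: stack of three Petri dishes, loose on the bench, 90 mm wide, 44 mm tall. Origin: centre of its underside.
Things that resemble listed ones, but are neither listed nor needed, are in the scene too. Leave any purple look-alike of the funnel_c alone.

How it is judged:
By the outcome, as a careful person would: the job done as asked, in the order asked, and still so for the second after the job is handed in, while the arm keeps its last pose, push and grip.
It also fails if it takes over 46 s, if anything falls off the work surface, if the arm or the gripper's body presses on something with over 40 N, if the wrist force passes 120 N, or if a joint passes its speed limit or range.

## Working session

There is one attempt and no reset: what is moved stays moved. The work goes in short steps, Python scripts to look and compute and a tool call to move; the robot and the scene stay as the last step left them, time stands still between calls to the robot, and variables do not carry over. Pictures are saved under pics/ and viewed, at most 10 in all, crops included, and the job is handed in when it is done.

Besides the shell and the picture viewer there is one more tool, called after ">>>" as name(argument=value, ...), one argument or row to a line, values as JSON. move_arm: Moves the arm, as the interface text tells. Its arguments: {"type":"object","properties":{"rows":{"type":"array"},"fingers":{"type":"number"},"newtons":{"type":"number"}},"required":["rows"]}

```bash
mkdir -p pics; ls
python3 - <<'E'
from bench import r
import cv2,numpy as np
np.set_printoptions(precision=4,suppress=True)
for n in("side","top"):
    cv2.imwrite(f"pics/{n}0.png",r.grab_frame(n)); p=r.camera_params(n); print(n,p)
o=r.get_obs();print(o, r.tips_ahead)
E
```

```text
pics
side {'fx': 378.96550482713593, 'fy': 378.96550482713593, 'cx': 283.91035456353893, 'cy': 211.70940532308666, 'world_from_camera': array([[ 0.8242, -0.3479,  0.4468,  0.2488],
       [-0.5658, -0.5379,  0.6249, -0.5169],
       [ 0.0229, -0.7679, -0.6402,  0.5888],
       [ 0.    ,  0.    ,  0.    ,  1.    ]])}
top {'fx': 416.6732630619632, 'fy': 416.6732630619632, 'cx': 278.0731641245725, 'cy': 211.02615515645073, 'world_from_camera': array([[-0.0847, -0.9692,  0.2313,  0.412 ],
       [-0.9964,  0.0817, -0.0226, -0.0073],
       [ 0.003 , -0.2324, -0.9726,  0.9299],
       [ 0.    ,  0.    ,  0.    ,  1.    ]])}
{'clock': 0.1, 'joints': array([ 1.1179,  0.4777,  0.0224,  1.5563, -0.0115,  1.1093, -0.0831]), 'qvel': array([ 0.0006, -0.0004,  0.0021, -0.0023, -0.0007,  0.0008, -0.0001]), 'tau': array([  0.0046, -59.7755,   1.6139, -28.1953,   0.0129,   0.005 ,
         0.    ]), 'tcp_pos': array([ 0.228 , -0.6348,  0.2444]), 'orientation': array([-3.0934, -0.5388,  0.0007]), 'contact_force': array([-0.0556, -0.5058, -0.4503]), 'moment': array([-0.0189,  0.0057,  0.0058]), 'gripper_force': 0.0, 'grip_width': 0.0854026344180029} 0.014
```

View pics/side0.png

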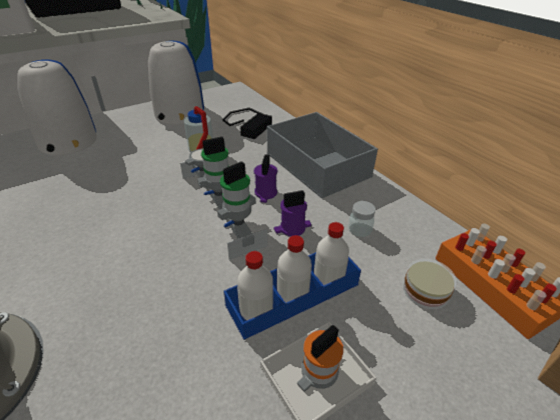

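View pics/top0.png

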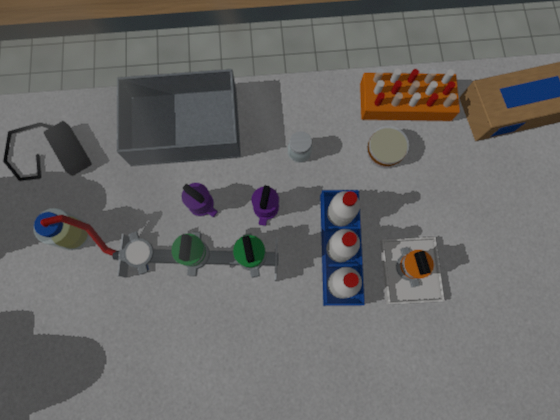

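The side view shows the orange funnel in the tray at about (323,357), with its bar at (322,341), and the rack behind it. The top view shows the funnel's bar at (422,263) and the free head's white disc at (138,252), at the hose end of the manifold. I'll enlarge those areas to get the angles.

Run:
```python
import cv2,numpy as np
t=cv2.imread("pics/top0.png");s=cv2.imread("pics/side0.png")
def crop(im,u,v,w=66,h=50): return cv2.resize(im[v:v+h,u:u+w],(396,300),interpolation=cv2.INTER_CUBIC)
cv2.imwrite("pics/z0.png",np.vstack([np.hstack([crop(t,105,228),crop(t,385,238)]),np.hstack([crop(s,170,125),crop(s,290,325,86,65)])]))
```

```text
(no output)
```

View pics/z0.png

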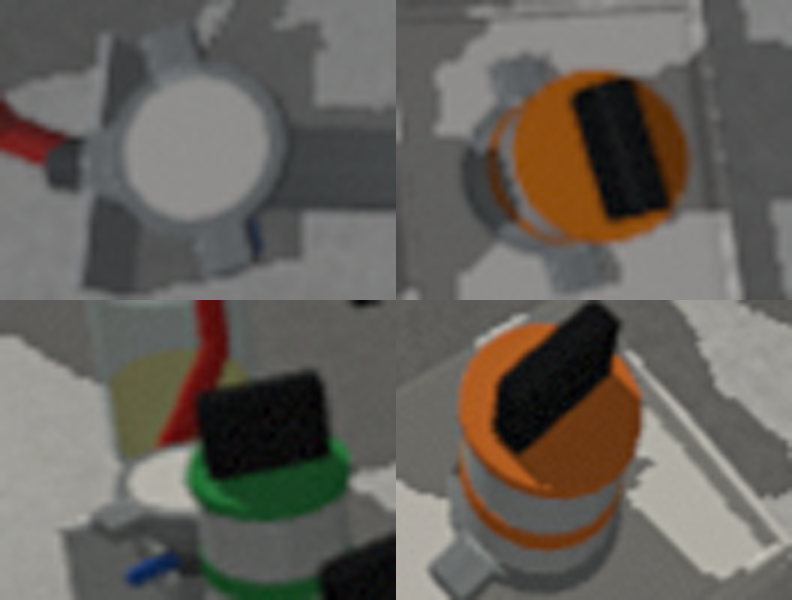

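```bash
cat > h.py <<'E'
import cv2,numpy as np
from scipy.optimize import minimize
np.set_printoptions(precision=4,suppress=True)
S=8
def proj(p,P):
    T=np.linalg.inv(p["world_from_camera"]);q=np.asarray(P)@T[:3,:3].T+T[:3,3]
    return np.c_[p["fx"]*q[:,0]/q[:,2]+p["cx"],p["fy"]*q[:,1]/q[:,2]+p["cy"]]
def ray(p,uv,z):
    W=p["world_from_camera"];d=W[:3,:3]@[(uv[0]-p["cx"])/p["fx"],(uv[1]-p["cy"])/p["fy"],1]
    return W[:3,3]+d*(z-W[2,3])/d[2]
def bar(x,y,a,foot):
    P=np.array([[i*.023,j*.007,k] for i in(-1,1) for j in(-1,1) for k in(.069,.101)])
    c,s=np.cos(a),np.sin(a)
    return np.c_[x+c*P[:,0]-s*P[:,1],y+s*P[:,0]+c*P[:,1],foot+P[:,2]]
def fitbar(views,foot,x0):
    """views: [(img,params,box u0 v0 u1 v1)]; fits x,y,yaw of the black bar"""
    M=[]
    for im,p,(u0,v0,u1,v1) in views:
        c=cv2.resize(im[v0:v1,u0:u1],None,fx=S,fy=S,interpolation=cv2.INTER_CUBIC)
        m=(c.max(2)<62).astype(np.uint8)
        n,l,st,ce=cv2.connectedComponentsWithStats(m)
        uv=(proj(p,bar(*x0,foot)).mean(0)-[u0,v0]+.5)*S
        k=min((i for i in range(1,n) if st[i,4]>400),key=lambda i:np.linalg.norm(ce[i]-uv));M.append((l==k,p,u0,v0))
    def cost(x):
        e=0
        for m,p,u0,v0 in M:
            h=cv2.convexHull(((proj(p,bar(*x,foot))-[u0,v0]+.5)*S-.5).astype(np.float32)*16).round().astype(np.int32)
            k=np.zeros(m.shape,np.uint8);cv2.fillConvexPoly(k,h,1,shift=4)
            e+=1-(m&(k>0)).sum()/(m|(k>0)).sum()
        return e/len(M)
    b=None
    for da in(-.2,0,.2):
        s=np.array(x0)+[0,0,da]
        q=minimize(cost,s,method="Nelder-Mead",options=dict(initial_simplex=np.vstack([s,s+[.01,0,0],s+[0,.01,0],s+[0,0,.15]]),xatol=1e-5,fatol=1e-5))
        if b is None or q.fun<b.fun:b=q
    return b.x,b.fun
E
python3 - <<'E'
from h import *
from bench import r
ps,pt=r.camera_params("side"),r.camera_params("top")
s,t=cv2.imread("pics/side0.png"),cv2.imread("pics/top0.png")
f0=ray(pt,(422,263),.105);print("bar rough",f0, ray(ps,(322,341),.09))
vs=(s,ps,(295,320,350,370));vt=(t,pt,(405,245,440,285))
for foot in(.004,):
  for v in([vs],[vt],[vs,vt]): print("bar",fitbar(v,foot,[f0[0],f0[1],-1.4 if 0 else .25]))
# head
z=lambda u,v:((u+.5)/6-.5+105,(v+.5)/6-.5+228)
c=cv2.resize(t[228:278,105:171],None,fx=6,fy=6,interpolation=cv2.INTER_CUBIC)
m=(c.min(2)>150).astype(np.uint8);n,l,st,ce=cv2.connectedComponentsWithStats(m);k=l[147,197]
cn=max(cv2.findContours((l==k).astype(np.uint8),0,1)[0],key=len);el=cv2.fitEllipse(cn);print(el)
h=ray(pt,z(*el[0]),.09);print("head",h,np.hypot(*h[:2]))
e=[ray(pt,z(*q),.09) for q in((171,32),(228,266))];print(e,np.mean(e,0));d=e[0]-e[1];print(np.linalg.norm(d),np.arctan2(d[1],d[0]))
for n,u in(("bot",(345,209)),("bot",(345,245)),("bot",(346,281))): print(ray(pt,(u[0]+4,u[1]-9) if 0 else u,.1))
for u in((189,246),(249,252)): print("green",ray(pt,u,.159))
for u in((322,191),(361,191),(323,304),(363,304)): print("rack",ray(pt,u,.045))
E
```

```text
bar rough [ 0.4789 -0.3014  0.105 ] [ 0.4766 -0.3038  0.09  ]
bar (array([ 0.4806, -0.3053,  0.2451]), np.float64(0.15589088474841017))
bar (array([ 0.4804, -0.306 ,  0.1434]), np.float64(0.17798126512998635))
bar (array([ 0.4807, -0.3062,  0.1934]), np.float64(0.1791257143085525))
((197.5, 149.5), (348.0965881347656, 476.28826904296875), 90.0)
head [0.5497 0.2637 0.09  ] 0.609675096928774
[array([0.5908, 0.2724, 0.09  ]), array([0.5097, 0.2538, 0.09  ])] [0.5503 0.2631 0.09  ]
0.083181757781669 0.22533861217611215
[ 0.6021 -0.1638  0.1   ]
[ 0.5281 -0.1547  0.1   ]
[ 0.4569 -0.148   0.1   ]
green [0.5425 0.1458 0.159 ]
green [0.5219 0.0352 0.159 ]
rack [ 0.6596 -0.1285  0.045 ]
rack [ 0.6524 -0.2144  0.045 ]
rack [ 0.4171 -0.104   0.045 ]
rack [ 0.4101 -0.1867  0.045 ]
```

```bash
sed -i 's/c.max(2)<62/c.max(2)<TH/; s/^S=8/S=8;TH=62/' h.py
python3 - <<'E'
import h
from h import *
from bench import r
ps,pt=r.camera_params("side"),r.camera_params("top")
s,t=cv2.imread("pics/side0.png"),cv2.imread("pics/top0.png")
vs=(s,ps,(295,320,350,370));vt=(t,pt,(405,245,440,285))
for h.TH in(50,75,90):
  for v in([vs],[vt],[vs,vt]): print(h.TH,"bar",*fitbar(v,.004,[.4806,-.305,.2]))
zf=lambda u,v:((u+.5-396)/6-.5+385,(v+.5)/6-.5+238)
e=[ray(pt,zf(*q),.012) for q in((526,60),(580,282))];d=e[0]-e[1];print("ears",e,np.mean(e,0),np.linalg.norm(d),np.arctan2(d[1],d[0]))
c=cv2.resize(t[228:278,105:171],None,fx=6,fy=6,interpolation=cv2.INTER_CUBIC)
z=lambda u,v:((u+.5)/6-.5+105,(v+.5)/6-.5+228)
print(c[147,120:290:10].tolist())
for th in(165,172,180):
  m=(c.min(2)>th).astype(np.uint8);n,l,st,ce=cv2.connectedComponentsWithStats(m);k=l[147,197]
  print(th,st[k],ray(pt,z(*ce[k]),.09),"diam mm",2*np.sqrt(st[k,4]/np.pi)/6/416.7*.86*1000)
E
```

```text
50 bar [ 0.4801 -0.3055  0.2685] 0.18164709847761362
50 bar [ 0.4809 -0.3056  0.1623] 0.21756550160788657
50 bar [ 0.4803 -0.3061  0.2363] 0.2101617917150438
75 bar [ 0.4806 -0.3055  0.2247] 0.1300455864069623
75 bar [ 0.4813 -0.3074  0.1624] 0.1323792486583184
75 bar [ 0.4807 -0.3065  0.1738] 0.14610723600728526
90 bar [ 0.4805 -0.3057  0.2054] 0.09510401574587901
90 bar [ 0.481  -0.3076  0.1411] 0.06461747918521232
90 bar [ 0.4808 -0.3069  0.1481] 0.11808906133799063
ears [array([ 0.5232, -0.3053,  0.012 ]), array([ 0.4413, -0.3121,  0.012 ])] [ 0.4823 -0.3087  0.012 ] 0.08221882613027313 0.08379168768472225
[[104, 103, 100], [138, 140, 140], [141, 142, 143], [140, 141, 142], [140, 142, 142], [140, 141, 142], [141, 142, 143], [140, 142, 143], [141, 142, 143], [140, 142, 143], [141, 143, 144], [140, 142, 142], [140, 141, 142], [141, 142, 143], [141, 142, 142], [107, 105, 104], [93, 90, 87]]
165 [     0      0    396    300 118800] [0.5497 0.2637 0.09  ] diam mm 133.77870267359188
172 [     0      0    396    300 118800] [0.5497 0.2637 0.09  ] diam mm 133.77870267359188
180 [     0      0    396    300 118800] [0.5497 0.2637 0.09  ] diam mm 133.77870267359188
```

>>> move_arm(
  rows=[2.1,-1.3,0.5,0.7,6.3,-4,1.5,2,10.8,-6.9,2.6,3.5,15.4,-9.9,3.7,4.9,19.9,-12.8,4.8,6.4,24.4,-15.7,5.9,7.8,28.6,-18.4,6.9,9.2,32.1,-20.6,7.7,10.3,34.2,-22,8.2,11,34.9,-22.4,8.4,11.2],
  fingers=1,
  newtons=40,
)

```text
clock: 1.35
tcp_pos: [0.4817, -0.3046, 0.1607]
orientation: [-3.131, -0.239, 0.001]
contact_force: [0.8, -1.0, -0.3]
grip_width: 0.0854
gripper_force: 0.0
```

```bash
cat >> h.py <<'E'
from scipy.spatial.transform import Rotation as R
def shift(o,xyz,yaw):
    "tool-axis shift in cm and twist in deg from the measured pose to the target (tool x at world yaw, mod pi)"
    M=R.from_rotvec(o["orientation"]).as_matrix();y=np.arctan2(M[1,0],M[0,0])
    d=(yaw-y+np.pi/2)%np.pi-np.pi/2
    return np.r_[M.T@(np.array(xyz)-o["tcp_pos"])*100,-np.degrees(d)], y, M[:,2]
E
python3 - <<'E'
from h import *
from bench import r
s,t=r.grab_frame("side"),r.grab_frame("top");o=r.get_obs()
print(o["clock"],o["tcp_pos"],o["joints"],*shift(o,[.4807,-.3068,.091],.15))
c=lambda im,u,v:cv2.resize(im[v:v+75,u:u+99],(396,300),interpolation=cv2.INTER_CUBIC)
cv2.imwrite("pics/a1.png",np.hstack([c(s,270,300),c(t,380,220)]))
t0=cv2.imread("pics/top0.png");pt=r.camera_params("top")
z=lambda u,v:((u+.5)/6-.5+105,(v+.5)/6-.5+228)
cc=cv2.resize(t0[228:278,105:171],None,fx=6,fy=6,interpolation=cv2.INTER_CUBIC)
cc=cv2.GaussianBlur(cc,(0,0),2)
for th in(120,126,132):
  n,l,st,ce=cv2.connectedComponentsWithStats((cc.min(2)>th).astype(np.uint8));k=l[147,197];print(th,st[k],ray(pt,z(*ce[k]),.09))
E
```

```text
1.45 [ 0.4809 -0.3062  0.161 ] [ 0.5119  0.4034 -0.0686  1.8857  0.0358  0.8543 -0.9951] [-0.0266  0.0569  6.9961  0.0231] 0.15040319017280024 [-0.0007  0.0003 -1.    ]
120 [  125    76   143   143 15692] [0.5506 0.2644 0.09  ]
126 [  127    78   139   140 15033] [0.5505 0.2644 0.09  ]
132 [  129    80   136   136 14215] [0.5505 0.2644 0.09  ]
```

View pics/a1.png

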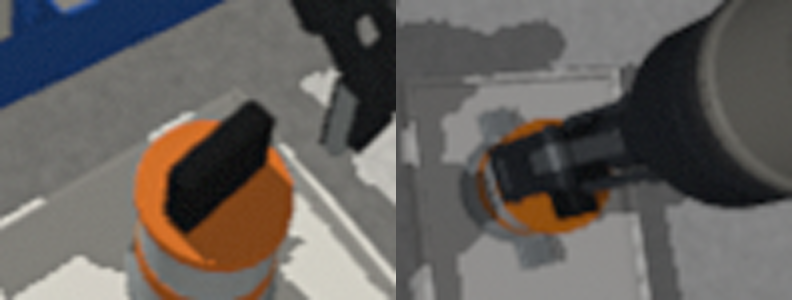

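Side crop: the bar is at about (220,165) with a finger above it on the right. Top crop: the gripper is over the bar. The measured TCP is within 1 mm of the target, so I'll descend.

>>> move_arm(
  rows=[0,0,0.7,0,0,0,2,0,0,0,3.5,0,0,0,5,0,0,0,6.2,0,0,0,6.8,0,0,0,7,0,0,0,7,0],
)

```text
clock: 2.45
tcp_pos: [0.4811, -0.3066, 0.0915]
orientation: [3.133, 0.234, 0.001]
contact_force: [-0.1, -0.7, 1.0]
grip_width: 0.0856
gripper_force: 0.0
```

>>> move_arm(
  rows=[0,0,0,0,0,0,0,0,0,0,0,0,0,0,0,0,0,0,0,0,0,0,0,0,0,0,0,0,0,0,0,0],
  fingers=0,
  newtons=50,
)

```text
clock: 3.45
tcp_pos: [0.4809, -0.3065, 0.0914]
orientation: [-3.133, -0.234, 0.0]
contact_force: [-1.0, 0.1, 1.9]
grip_width: 0.0136
gripper_force: 53.6
```

Run:
```python
from h import *
from bench import r
s=r.grab_frame("side");o=r.get_obs();print(o)
cv2.imwrite("pics/a2.png",cv2.resize(s[280:400,240:400],(640,480),interpolation=cv2.INTER_CUBIC))
```

```text
{'clock': 3.5, 'joints': array([ 0.5094,  0.4997, -0.0658,  1.9298,  0.0481,  0.7135, -1.0063]), 'qvel': array([ 0.0014, -0.0007,  0.0015,  0.001 , -0.    ,  0.0009,  0.0011]), 'tau': array([  0.2154, -52.7692,   0.6338, -20.5323,   0.0871,  -0.2221,
         0.0072]), 'tcp_pos': array([ 0.481 , -0.3065,  0.0914]), 'orientation': array([-3.1328, -0.2343, -0.0001]), 'contact_force': array([-1.3039,  0.8423,  1.9103]), 'moment': array([ 0.1754,  0.1232, -0.004 ]), 'gripper_force': 53.646621108055115, 'grip_width': 0.012571560272061888}
```

View pics/a2.png

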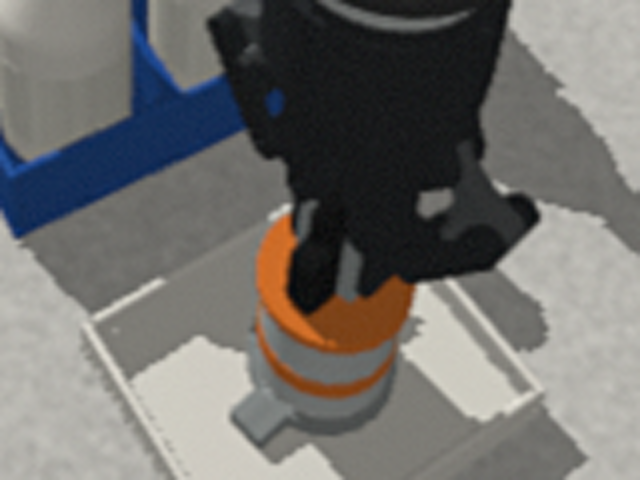

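The side crop shows both pads on the black bar at about (320,260), just above the lid. The opening is about 13–14 mm, which matches the bar. I'll lift.

>>> move_arm(
  rows=[0,0,-0.4,0,0,0,-1.5,0,0,0,-4,0,0,0,-7.5,0,0,0,-11.5,0,0,0,-15.5,0,0,0,-19,0,0,0,-21.5,0,0,0,-22.7,0,0,0,-23,0],
  newtons=70,
)

```text
clock: 4.75
tcp_pos: [0.4808, -0.3065, 0.3217]
orientation: [3.133, 0.234, 0.001]
contact_force: [1.2, -0.8, -2.6]
grip_width: 0.0128
gripper_force: 69.1
```

Run:
```python
from h import *
from bench import r
s=r.grab_frame("side");o=r.get_obs();print(o["clock"],o["tcp_pos"],o["contact_force"],o["moment"],o["grip_width"],*shift(o,[.5504,.2640,.322],.225))
cv2.imwrite("pics/a3.png",cv2.resize(s[120:400,200:480],(600,600),interpolation=cv2.INTER_CUBIC))
```

```text
4.8 [ 0.4807 -0.3064  0.3213] [ 0.5339 -0.3426 -2.3261] [-0.0277  0.0122 -0.0277] 0.012891067132221587 [ 15.3752 -55.373   -0.0685  -4.3392] 0.1492665882708605 [-0.0003  0.0001 -1.    ]
```

View pics/a3.png

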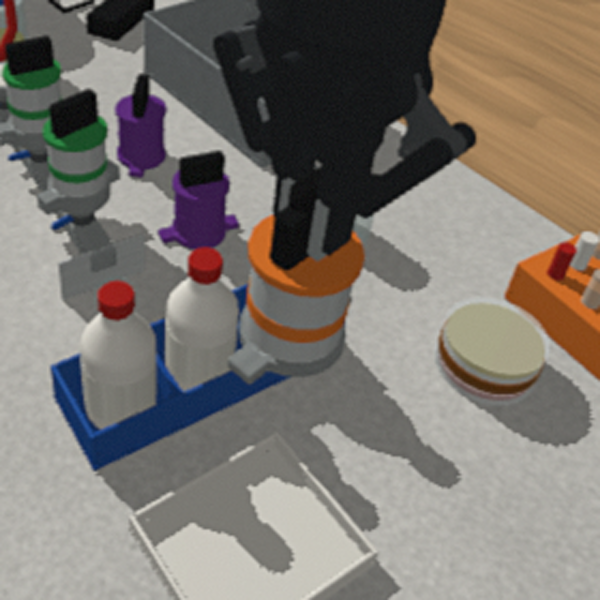

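The funnel hangs level with the bar held, its ear is at about (250,362), and it clears the tray and bottles. The force on the wrist is about 2.4 N, which fits its weight. Now I'll carry it over the bottles.

>>> move_arm(
  rows=[0.15,-0.55,0,0,0.6,-2.2,0,0,1.2,-4.4,0,0,2,-7.2,0,0,2.9,-10.5,0,0,3.9,-13.9,0,0,4.8,-17.2,0,0,5.7,-20.5,0,0,6.8,-24.4,0,0,7.7,-27.7,0,0],
)

```text
clock: 6.05
tcp_pos: [0.5153, -0.018, 0.3209]
orientation: [-3.132, -0.238, 0.001]
contact_force: [-0.1, 0.1, -2.0]
grip_width: 0.013
gripper_force: 69.0
```

>>> move_arm(
  rows=[1.1,-3.9,0,-0.5,2,-7.2,0,-1,2.9,-10.5,0,-1.5,3.9,-13.9,0,-2,4.8,-17.2,0,-2.5,5.7,-20.5,0,-3,6.5,-23.3,0,-3.5,7.1,-25.5,0,-4,7.55,-27.1,0,-4.3,7.7,-27.7,0,-4.3],
)

```text
clock: 7.3
tcp_pos: [0.5505, 0.2652, 0.321]
orientation: [-3.122, -0.353, 0.001]
contact_force: [0.4, 0.5, -1.1]
grip_width: 0.0129
gripper_force: 69.0
```

Run:
```python
from h import *
from bench import r
s,t=r.grab_frame("side"),r.grab_frame("top");o=r.get_obs();print(o["clock"],o["tcp_pos"],o["joints"],o["contact_force"],o["grip_width"],*shift(o,[.5504,.2640,.222],.225))
c=lambda im,u,v:cv2.resize(im[v:v+100,u:u+132],(396,300),interpolation=cv2.INTER_CUBIC)
cv2.imwrite("pics/a4s.png",s);cv2.imwrite("pics/a4t.png",t)
cv2.imwrite("pics/a4.png",np.vstack([np.hstack([c(s,130,60),c(t,75,200)]),np.hstack([c(s,210,220),c(t,300,170)])]))
```

```text
7.4 [0.5507 0.2644 0.3211] [-0.2292  0.344  -0.4183  1.6003  0.146   1.2287 -2.0212] [-0.6387 -0.2159 -3.1249] 0.01290027776446098 [-0.0374  0.0282  9.9144 -0.0288] 0.22449658664388392 [-0.0003 -0.0002 -1.    ]
```

View pics/a4.png

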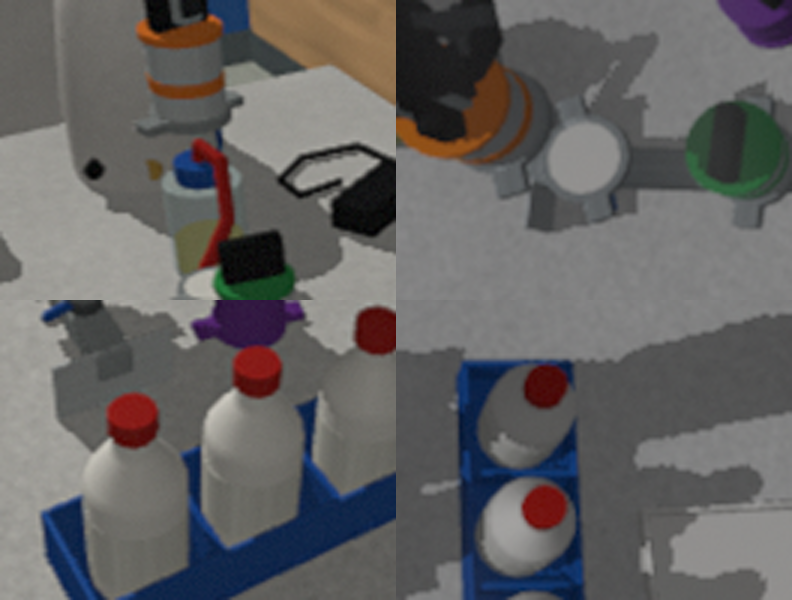

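The bottles stand undisturbed (red caps in the lower crops). The funnel is above the head, and the head's ears show at about (570,108) and (600,210) in the upper right crop. Next I'll refine the head's centre and yaw by fitting its outline.

Run:
```python
from h import *
from bench import r
from scipy.optimize import differential_evolution as DE
from scipy.ndimage import map_coordinates
pt=r.camera_params("top")
# outline: two ear sides and tip each (outside the disc), plus the rim of the top
ears=[];nr=[]
for sg in(1,-1):
    for q in np.linspace(.032,.044,10):
        for w in(.009,-.009): ears.append((sg*q,w))
    for w in np.linspace(-.008,.008,10): ears.append((sg*.044,w))
a=np.linspace(0,2*np.pi,120);a=a[np.abs(np.sin(a))>.4]
out=np.array(ears+[(.03*np.cos(i),.03*np.sin(i)) for i in a[::2]])
for f in("top0","a4t"):
    g=cv2.imread(f"pics/{f}.png").astype(np.float32);g=cv2.GaussianBlur(g,(0,0),.7)
    G=np.sqrt(sum(cv2.Sobel(g[:,:,k],5,1,0)**2+cv2.Sobel(g[:,:,k],5,0,1)**2 for k in range(3)));G=np.minimum(G,150)
    def cost(x):
        c,s=np.cos(x[2]),np.sin(x[2])
        uv=proj(pt,np.c_[x[0]+c*out[:,0]-s*out[:,1],x[1]+s*out[:,0]+c*out[:,1],np.full(len(out),.09)])
        return -map_coordinates(G,[uv[:,1],uv[:,0]],order=1).mean()
    q=DE(cost,[(.54,.56),(.254,.274),(-.1,.55)],seed=1,tol=1e-6);print(f,q.x,q.fun)
    print([round(float(-cost([*q.x[:2],y])),1) for y in(.1,.15,.2,.25,.3,.35)])
```

```text
top0 [0.5461 0.2719 0.4712] -122.17692565917969
[94.3, 88.6, 87.2, 92.2, 97.5, 102.9]
a4t [0.5484 0.2653 0.2644] -114.86669921875
[98.0, 105.3, 110.4, 114.3, 109.6, 96.8]
```

>>> move_arm(
  rows=[0,0,0.5,0,0,0,1.8,0,0,0,3.5,0,0,0,5.2,0,0,0,6.8,0,0,0,7.7,0,0,0,8,0,0,0,8,0],
)

```text
clock: 8.4
tcp_pos: [0.551, 0.2644, 0.2415]
orientation: [-3.122, -0.352, -0.001]
contact_force: [0.1, -0.9, -1.7]
grip_width: 0.0129
gripper_force: 69.1
```

Run:
```python
from h import *
from bench import r
from scipy.optimize import differential_evolution as DE
from scipy.ndimage import map_coordinates
s,t=r.grab_frame("side"),r.grab_frame("top");cv2.imwrite("pics/a5s.png",s);cv2.imwrite("pics/a5t.png",t)
o=r.get_obs();print(o["clock"],o["tcp_pos"],o["contact_force"])
ears=[]
for sg in(1,-1):
    for q in np.linspace(.032,.044,10):
        for w in(.009,-.009): ears.append((sg*q,w))
    for w in np.linspace(-.008,.008,10): ears.append((sg*.044,w))
a=np.linspace(0,2*np.pi,120);a=a[np.abs(np.sin(a))>.4]
out=np.array(ears+[(.03*np.cos(i),.03*np.sin(i)) for i in a[::2]])
def P(x,z):
    c,q=np.cos(x[2]),np.sin(x[2]);return np.c_[x[0]+c*out[:,0]-q*out[:,1],x[1]+q*out[:,0]+c*out[:,1],np.full(len(out),z)]
def fit(im,cam,z,b):
    p=r.camera_params(cam);g=cv2.GaussianBlur(im.astype(np.float32),(0,0),.7)
    G=np.minimum(np.sqrt(sum(cv2.Sobel(g[:,:,k],5,1,0)**2+cv2.Sobel(g[:,:,k],5,0,1)**2 for k in range(3))),100)
    def cost(x):
        uv=proj(p,P(x,z));return -map_coordinates(G,[uv[:,1],uv[:,0]],order=1).mean()
    q=DE(cost,b,seed=1,tol=1e-6);print(cam,q.x,q.fun);return q.x
B=[(.547,.554),(.261,.268),(.1,.4)]
xs=[fit(cv2.imread(f"pics/{f}.png"),"top",.09,B) for f in("top0","a4t")]
up=lambda im,u,v:cv2.resize(im[v:v+75,u:u+99],(396,300),interpolation=cv2.INTER_CUBIC)
T=up(t,85,210);S_=up(s,140,105)
def dot(C,cam,u,v,x,z,col):
    for q in proj(r.camera_params(cam),P(x,z)): cv2.circle(C,(int((q[0]-u+.5)*4),int((q[1]-v+.5)*4)),0,col,-1)
C,D=T.copy(),S_.copy();h=xs[1]
f=[*o["tcp_pos"][:2],.2245]
for Q,cam,u,v in((C,"top",85,210),(D,"side",140,105)):
    dot(Q,cam,u,v,h,.09,(255,255,0));dot(Q,cam,u,v,f,o["tcp_pos"][2]-.087,(0,255,0))
cv2.imwrite("pics/a5.png",np.vstack([np.hstack([T,C]),np.hstack([S_,D])]))
```

```text
8.5 [0.5511 0.2645 0.242 ] [ 0.3768  0.2377 -2.0018]
top [0.5489 0.2649 0.2726] -83.90494537353516
top [0.5488 0.2652 0.2813] -88.09964752197266
```

View pics/a5.png

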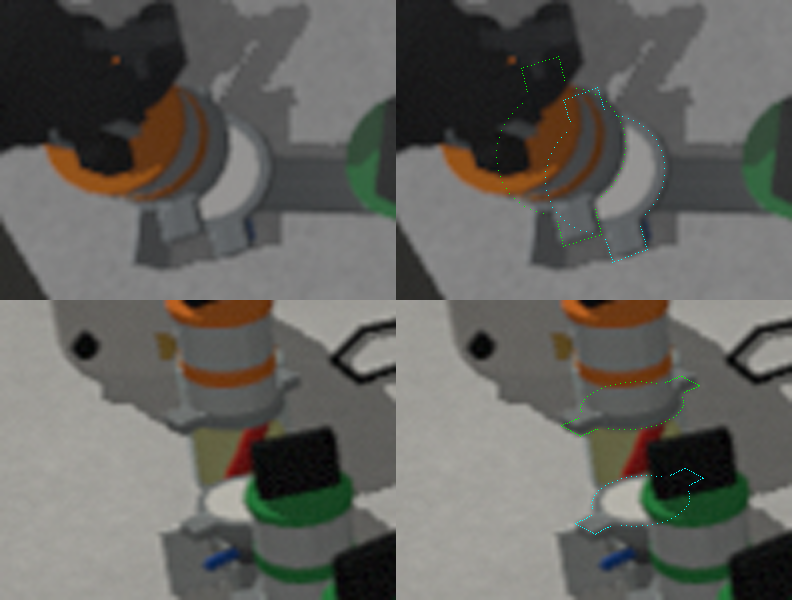

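```bash
cat > fit.py <<'E'
from h import *
from bench import r
from scipy.optimize import differential_evolution as DE
from scipy.ndimage import map_coordinates
def ear(sg): return [(sg*q,w) for q in np.linspace(.033,.043,12) for w in(.009,-.009)]+[(sg*.044,w) for w in np.linspace(-.008,.008,18)]
def rim(a,b): return [(.03*np.cos(i),.03*np.sin(i)) for i in np.radians(np.linspace(a,b,25))]
def fit(tag,im,cam,z,out,b):
    out=np.array(out);p=r.camera_params(cam);g=cv2.GaussianBlur(im.astype(np.float32),(0,0),.6)
    G=np.minimum(np.sqrt(sum(cv2.Sobel(g[:,:,k],5,1,0)**2+cv2.Sobel(g[:,:,k],5,0,1)**2 for k in range(3))),120)
    def cost(x):
        c,q=np.cos(x[2]),np.sin(x[2])
        uv=proj(p,np.c_[x[0]+c*out[:,0]-q*out[:,1],x[1]+q*out[:,0]+c*out[:,1],np.full(len(out),z)])
        return -map_coordinates(G,[uv[:,1],uv[:,0]],order=1).mean()
    q=DE(cost,b,seed=1,tol=1e-7);print(tag,q.x,round(q.fun,1));return q.x
E
python3 - <<'E'
from fit import *
I={k:cv2.imread(f"pics/{k}.png") for k in("top0","a4t","a5t","side0","a4s","a5s")}
B=[(.545,.556),(.259,.27),(.1,.42)];F=[(.545,.557),(.259,.27),(.05,.4)];Z=[B[0],B[1],(.2244,.2246)]
for k in("top0","a4t"): fit("head top both "+k,I[k],"top",.09,ear(1)+ear(-1),B)
for k in("a4t","a5t"): fit("head top near ear+rim "+k,I[k],"top",.09,ear(-1)+rim(-150,-30),B)
fit("funnel top near ear",I["a5t"],"top",.163,ear(-1)+rim(-150,-60),F)
fit("funnel top near ear fixed",I["a5t"],"top",.163,ear(-1)+rim(-150,-60),Z)
fit("funnel side",I["a5s"],"side",.155,rim(-150,-90)+[(-.044,w) for w in np.linspace(-.008,.008,18)],Z)
for k in("side0","a5s"): fit("head side "+k,I[k],"side",.09,ear(-1)+rim(120,165)+rim(-165,-110),B)
fit("funnel a5s ear",I["a5s"],"side",.163,ear(-1),Z)
E
```

```text
head top both top0 [0.5494 0.2635 0.2267] -99.8
head top both a4t [0.5494 0.2634 0.2249] -101.1
head top near ear+rim a4t [0.5478 0.2677 0.3507] -114.9
head top near ear+rim a5t [0.5482 0.2658 0.2939] -113.4
funnel top near ear [0.5533 0.2623 0.2169] -113.8
funnel top near ear fixed [0.5532 0.2624 0.2244] -113.7
funnel side [0.5501 0.2643 0.2246] -119.7
head side side0 [0.5483 0.2667 0.2814] -119.4
head side a5s [0.5484 0.2669 0.2872] -119.4
funnel a5s ear [0.545  0.259  0.2244] -104.9
```

Run:
```python
from fit import *
pt=r.camera_params("top")
t=(cv2.imread("pics/top0.png").astype(np.float32)+cv2.imread("pics/a4t.png"))/2
t0=cv2.imread("pics/top0.png");k=10
u0,v0=118,228
def up(im): return cv2.resize(im[v0:v0+50,u0:u0+40],None,fx=k,fy=k,interpolation=cv2.INTER_CUBIC)
A=up(t0);C=cv2.convertScaleAbs(A,alpha=1.6,beta=-60);A=C.copy()
for x,col in(([.5500,.2640,.225],(0,255,0)),([.5500,.2640,.29],(0,0,255))):
    c,s=np.cos(x[2]),np.sin(x[2]);o=np.array(ear(1)+ear(-1)+rim(0,360))
    for q in proj(pt,np.c_[x[0]+c*o[:,0]-s*o[:,1],x[1]+s*o[:,0]+c*o[:,1],np.full(len(o),.09)]):
        cv2.circle(C,(int((q[0]-u0+.5)*k),int((q[1]-v0+.5)*k)),1,col,-1)
cv2.imwrite("pics/a6.png",np.hstack([A,C]))
```

```text
(no output)
```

View pics/a6.png

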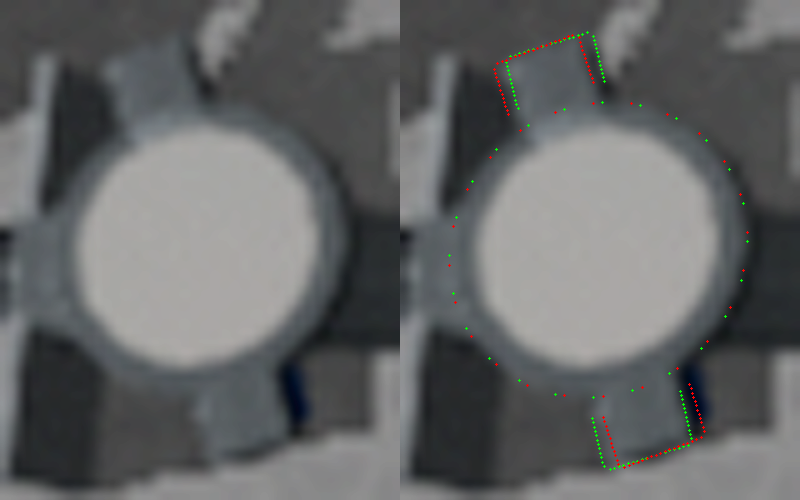

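In the enlarged top view the ear tips are at about (143,58) and (250,447) and the disc centre is at (198,246). That puts the head's yaw near 0.26 rad. Measuring the head relative to the funnel in both cameras gives a centre of about (0.549, 0.2656). I'll make a small correction and descend to a 15 mm gap.

>>> move_arm(
  rows=[0,0,0.2,-0.3,-0.05,-0.05,0.8,-0.8,-0.1,-0.1,1.6,-1.4,-0.15,-0.15,2.5,-2,-0.18,-0.15,3.4,-2,-0.18,-0.15,4.2,-2,-0.18,-0.15,4.7,-2,-0.18,-0.15,4.9,-2,-0.18,-0.15,4.9,-2],
)

```text
clock: 9.62
tcp_pos: [0.5488, 0.2654, 0.1923]
orientation: [-3.115, -0.406, -0.0]
contact_force: [0.1, -0.1, -2.5]
grip_width: 0.013
gripper_force: 69.2
```

Run:
```python
from fit import *
s,t=r.grab_frame("side"),r.grab_frame("top");cv2.imwrite("pics/a7s.png",s);cv2.imwrite("pics/a7t.png",t)
o=r.get_obs();M=R.from_rotvec(o["orientation"]).as_matrix();print(o["clock"],o["tcp_pos"],np.arctan2(M[1,0],M[0,0]),o["contact_force"],o["moment"])
x,y=o["tcp_pos"][:2];foot=o["tcp_pos"][2]-.0874
F=[(x-.006,x+.006),(y-.006,y+.006),(.2599,.2601)]
low=rim(-150,-95)+[(-.044,w) for w in np.linspace(-.008,.008,18)]
fit("funnel side",s,"side",foot,low,F);fit("head side",s,"side",.09,low,F)
fit("funnel top",t,"top",foot+.008,ear(-1)+rim(-150,-60),F);fit("head top0",cv2.imread("pics/top0.png"),"top",.09,ear(-1)+ear(1)+rim(-150,-60),F)
up=lambda im,u,v:cv2.resize(im[v:v+75,u:u+50],(400,600),interpolation=cv2.INTER_CUBIC)
cv2.imwrite("pics/a7.png",cv2.convertScaleAbs(np.hstack([up(s,172,110),up(t,110,215)]),alpha=1.4,beta=-30))
```

```text
9.725 [0.5489 0.2654 0.1926] 0.2591980984314718 [-0.5976  0.4759 -2.7051] [-0.0345  0.0386 -0.0056]
funnel side [0.5466 0.2694 0.2601] -117.1
head side [0.5497 0.2702 0.2601] -113.1
funnel top [0.5432 0.2714 0.2599] -82.9
head top0 [0.5486 0.265  0.2601] -101.4
```

View pics/a7.png

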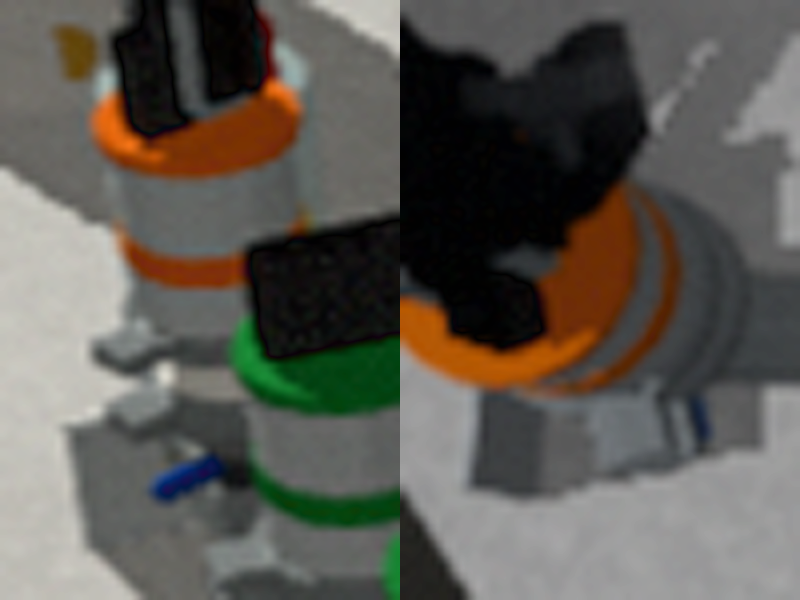

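Run:
```python
from fit import *
ps,pt=r.camera_params("side"),r.camera_params("top")
def c(z,x=.5489,y=.2654,a=.2592):
    o=np.array([(-.044,.009),(-.044,-.009),(-.031,-.009)]);C,S_=np.cos(a),np.sin(a)
    return np.c_[x+C*o[:,0]-S_*o[:,1],y+S_*o[:,0]+C*o[:,1],np.full(3,z)]
f=lambda p,P,u,v:(proj(p,P)-[u,v]+.5)*8
for n,z in(("funnel ear top",.1132),("funnel underside",.1052),("head top",.09)):
    print(n,"side",f(ps,c(z),172,110).ravel(),"top",(f(pt,c(z),110,215)+[400,0]).ravel())
b=f(ps,c(.09),172,110);print("px per mm x",(f(ps,c(.09,x=.5499),172,110)-b)[0],"y",(f(ps,c(.09,y=.2664),172,110)-b)[0],"z",(f(ps,c(.091),172,110)-b)[0])
# vertical edge profile of the ears at a few columns
s=cv2.imread("pics/a7s.png");A=cv2.cvtColor(cv2.resize(s[110:185,172:222],(400,600),interpolation=cv2.INTER_CUBIC),6)
for name,rows in(("funnel",(310,385)),("head",(375,450))):
    sub=A[rows[0]:rows[1],80:190].astype(int)
    for col in range(90,180,12): print(name,col,sub[::5,col-80].tolist())
```

```text
funnel ear top side [ 90.4422 338.863  128.6198 360.3683 163.5663 343.6032] top [597.7882 477.1979 669.5106 452.0687 655.3071 401.6319]
funnel underside side [ 94.3791 361.9995 132.3784 383.6086 167.0964 366.7413] top [608.6447 479.9741 679.6662 455.0787 665.5621 405.1092]
head top side [101.7384 405.2496 139.4033 427.0461 173.6951 409.9937] top [628.7127 485.1059 698.4394 460.6431 684.521  411.538 ]
px per mm x [ 3.0997 -0.945 ] y [-1.3209 -1.4905] z [-0.4794 -2.8173]
funnel 90 [160, 158, 158, 160, 163, 154, 142, 134, 129, 128, 137, 150, 157, 161, 160]
funnel 102 [162, 161, 162, 162, 161, 143, 118, 101, 80, 68, 73, 102, 136, 158, 161]
funnel 114 [160, 163, 167, 161, 146, 128, 116, 113, 105, 94, 77, 77, 101, 135, 160]
funnel 126 [115, 116, 123, 126, 118, 112, 110, 113, 113, 105, 85, 69, 66, 98, 140]
funnel 138 [96, 102, 121, 132, 127, 119, 114, 117, 106, 85, 68, 61, 66, 92, 121]
funnel 150 [90, 92, 100, 108, 109, 112, 109, 95, 76, 65, 64, 79, 100, 111, 112]
funnel 162 [90, 91, 92, 88, 81, 91, 100, 85, 66, 63, 97, 141, 161, 171, 162]
funnel 174 [95, 94, 94, 93, 94, 90, 81, 71, 64, 66, 87, 114, 128, 137, 133]
head 90 [161, 160, 160, 159, 159, 159, 163, 173, 163, 138, 112, 92, 88, 86, 88]
head 102 [158, 161, 161, 160, 159, 154, 148, 147, 129, 106, 93, 87, 89, 90, 90]
head 114 [135, 160, 165, 162, 154, 135, 113, 104, 86, 72, 71, 77, 86, 89, 89]
head 126 [98, 140, 157, 151, 128, 117, 112, 113, 106, 94, 79, 72, 75, 81, 88]
head 138 [92, 121, 133, 130, 118, 114, 113, 113, 111, 102, 84, 68, 65, 69, 80]
head 150 [111, 112, 120, 122, 118, 114, 113, 116, 102, 81, 69, 62, 64, 76, 89]
head 162 [171, 162, 146, 130, 124, 122, 115, 99, 81, 68, 63, 63, 67, 74, 81]
head 174 [137, 133, 118, 100, 90, 85, 80, 72, 65, 61, 59, 65, 74, 81, 80]
```

The side crop (left panel) shows the funnel's ear at (130,348) directly above the head's ear at (145,408), with a clear gap. The corner offset of about (14,66) px against a predicted (11,67) confirms the 15 mm gap and leaves the head about 1 mm further along +x. I'll make that small correction and hold still.

>>> move_arm(
  rows=[0.04,0,0,0,0.08,0,0,0,0.08,0,0,0,0.08,0,0,0,0.08,0,0,0,0.08,0,0,0,0.08,0,0,0,0.08,0,0,0],
)

```text
clock: 10.72
tcp_pos: [0.5495, 0.2655, 0.1923]
orientation: [3.115, 0.406, 0.0]
contact_force: [-0.7, -0.5, -1.8]
grip_width: 0.0127
gripper_force: 69.2
```

Run:
```python
from h import *
from bench import r
o=r.get_obs();M=R.from_rotvec(o["orientation"]).as_matrix()
print(o["clock"],o["tcp_pos"],M[:,2],abs(o["qvel"]).max(),o["contact_force"],o["gripper_force"])
assert abs(o["tcp_pos"][2]-.1925)<.002 and np.linalg.norm(o["contact_force"])<6
print(r.hand_in())
```

```text
10.725 [0.5495 0.2655 0.1923] [ 0. -0. -1.] 0.0010522547055376685 [-0.6574 -0.548  -1.82  ] 69.16313409805298
the job is handed in; nothing more can be done
None
```

I handed the job in at 10.7 s with the funnel held still and level about 15 mm above the free head, ears lined up with the head's; by my camera estimates it is centred to within 1–2 mm and turned true to within about 2°.

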